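Press the flower tile onto the sloped display board and hold it flush

TASK

Pick up the wooden flower tile by its orange square hub, turn and tilt it to match the sloped white board, fit its square bore over the board's square peg with the tile's long sides running the same way as the printed green outline, and slide it home until it lies flush on the board all round. Finish while still gripping the hub and pushing the tile flush against the board, gently but steadily (about 10 N), as you would while a sticky pad takes hold: do not let go. Leave the other things on the table where they are.

Things in the scene. Friction and masses are not known exactly. Their poses are not given: they have to be found in the camera images.
- tile: Light-wood tile with yellow painted petals, lying flat on the table, hub up. Plate 80 mm (own x) by 100 mm (own y) by 10 mm thick, orange square hub on its middle. Mass 0.13 to 0.25 kg. Origin: centre of the underside, which is also the centre of the bore's mouth; z up out of the hub. Half a turn about z looks the same; either way round is right.
- tile_hub (a point): Middle of the tile's orange hub, 28 mm above the underside (axes as the tile's). The hub is 36 x 36 mm, sides along the tile's x and y, from 10 to 46 mm above the underside: the grip. From below a square bore 19 x 19 mm, sides along x and y, goes 32 mm deep into plate and hub; closed above.
- board: White board 150 mm (own x, uphill) by 168 mm (own y, level), 16 mm thick, on a pivot along y in a wooden stand (foot 160 x 200 mm). It faces up and away from the robot, sloped 12 to 32 degrees; too stiff to turn under 25 N. Origin on the pivot, 85 mm above the table, 12 mm below the face; z is the face's outward normal. The stand's cheeks end 111 mm out along y, 16 mm above the origin.
- board_peg (a point): Centre of the white face, at the root of the dark square peg (axes as the board's). The peg stands along z: 16 x 16 mm, sides along x and y, 22 mm long, its last 8 mm tapering to 8 x 8 mm. The home tile has its origin here, its x along or against this x. A green outline, 88 x 112 mm outside, long along y, marks the tile's place.
- remote: Bystander: black remote control 165 x 46 x 18 mm lying between the board and the tile; leave it. Origin under its centre.
- scissors: Bystander: scissors with orange handles, 160 mm long, 10 mm high, lying in front of the remote, points away from the robot; leave them. Origin at the pivot.
- can: Bystander: blue drinks can, 66 mm across, 115 mm high, behind; leave it. Origin under its centre.
- goblet: Bystander: green glass goblet, 66 mm across, 150 mm high, behind; leave it. Origin under its centre.
- pencup: Bystander: blue cup, 80 mm across, 95 mm high, at the left; leave it. Origin under its centre.
- spool: Bystander: red spool, 60 mm across, 40 mm high, at the right; leave it. Origin under its centre.
There are look-alikes about, which are no part of the job. Of the things like the tile, leave any that is purple; of the rest the larger one is meant.

How it is judged (in metres and radians):
On the way, in this order (a step that is already met when the one before it is completed fails the run):
1. the tile is carried clear of the table in the gripper (height (world z) of tile above 0.06 m and contact force between the fingers and tile above 1 N), for 0.1 s.
2. the tile's bore is over the peg, its sides lined up (x of tile in the frame of board between -0.006 and 0.006 m and y of tile in the frame of board between -0.006 and 0.006 m and z of tile in the frame of board below 0.03 m and angle between the x axis of tile and the x axis of board, either way round below 0.3 rad), for 0.1 s.
At the end, for the whole second after the job is handed in: Through the last second the tile is on the peg (within 4 mm of its axis, x within 0.2 rad of the board's), underside within 2.5 mm of the face and 0.04 rad of parallel, gripped with the fingers beside the hub (TCP under 60 mm above its underside) and pressed on the board with 4 to 25 N (x of tile in the frame of board between -0.004 and 0.004 m and y of tile in the frame of board between -0.004 and 0.004 m and z of tile in the frame of board between 0.009 and 0.0145 m and angle between the z axis of tile and the z axis of board, either way round below 0.04 rad and angle between the x axis of tile and the x axis of board, either way round below 0.2 rad and contact force between tile and board between 4 and 25 N and contact force between the fingers and tile above 2 N and z of the grasp point in the frame of tile below 0.06 m and linear speed of tile below 0.01 m/s); the arm keeps its last pose, push and grip.
It fails at once if the tile is rammed against the board (over 40 N) (contact force between tile and board above 40 N).
It fails at once if another thing on the table is disturbed (moved over 20 mm) (distance of any of remote, scissors, can, goblet, pencup, spool from where it was at the start of the episode above 0.02 m).
It also fails if it takes over 48 s, if anything falls off the work surface, if the arm or the gripper's body presses on something with over 40 N, if the wrist force passes 120 N, or if a joint passes its speed limit or range.

ROBOT

A 6-joint arm with a two-finger parallel gripper is mounted at the origin on the work surface. World frame = base frame: x ahead of the robot, y to its left, z up, the work surface at z = 0. Lengths are in mm, angles in rad, forces in N, time in s.
With the tool pointing down it reaches from about 350 to 875 mm from the base axis. Payload 4.2 kg.
Tool frame: the origin (TCP) lies between the finger pads, 19 mm behind the fingertips; this is the grasp point; z points along the fingers, y is the direction in which the jaws open and shut (so a half turn about z gives the same grasp; the last joint's range is limited). The gripper opens to 85 mm and grips with 20 to 120 N. Pads are 22 mm wide; open, the fingers measure 114 mm over their backs; the gripper's body (76 mm by 85 mm) begins 54 mm behind the grasp point. The pads swing forward as they close: fully open they stand 13 mm farther back than shut.
Start: joints at [1.46, 0.385, 0.008, 0, -1.194, -0.259], TCP at [225.86, 582.741, 250.012] pointing down, gripper open.
Joint ranges: [-3.14, 3.14], [-1.21, 2.06], [-1.07, 1.41], [-3.16, 2.05], [-2.99, -0.16], [-3.1, 3.1]. Speed limits (rad/s): [2.79, 2.79, 3.14, 3.14, 3.14, 3.14].

INTERFACE

Orientations are given as a unit quaternion [x, y, z, w].
In Python, from bench import arm gives the robot as it stands.
- The arm moves only by the tool drive_tool, never from a script. Its argument "steps" is a list of rows, each a list of 5 numbers: the shift along the tool's x, y, z in m, then the turn about the tool's z in degrees, then the finger opening in m, from 0 to 0.0854. A call has 1 to 20 rows; each row shifts and turns the commanded pose from where the row before left it, along the tool's axes as they then stand; what a row does not reach is not made up. A row lasts 1/10 s, in which the tool goes at most 50 mm and 8.59 degrees, less where a joint would pass 70% of its speed; a pose out of reach is approached as far as the arm can. A call is refused whole if a number of a shift passes 0.05 or a number of a turn 8.59, either way. A call with a gripper value outside its range is refused whole. The fingers move at their own pace and stop on an object; the grip force is fixed at half the most. Time passes only in rows, so rows that do not move let the fingers close. It gives the time, the measured TCP pose, the force and the opening at its end, in the units of the state.
- arm.read_state(): the state, without advancing time (a new reading comes with each control period).
- arm.get_image(name): name is "scene" or "top"; returns (picture, depth): 420x560x3 uint8, blue, green, red; 420x560 float32, mm along the optical axis (not along the pixel's ray), 0 where there is no reading.
- arm.camera_params(name): a dict with "K" (3x3 intrinsics, pixels), "world_to_cam" (4x4, takes a point from world to camera coordinates). Camera axes: x right, y up, looking along -z (the intrinsics and any distortion apply to the point x, -y, -z); pixel columns grow to the right and rows downward; lengths in mm; the calibration is good to about 2 mm. A picture is of the moment at which its call begins. camera_params takes no time and is no camera call.
- arm.job_done(): hands the job in, once; it reports no verdict.
The state is a dict: "clock": time; "joints": joint angles; "joint_vel": joint speeds; "joint_efforts": joint torques, N m; "position": TCP position; "ee_rot": TCP orientation; "contact_force": force on the tool from outside, world axes, zero at the start; "wrist_torque": the same for the moment, N m; "gripper_width": finger opening in mm.
Only numpy, scipy, OpenCV 4.12 (cv2) and the standard library are available. Lean on these libraries where they do the work, as an engineer would, in place of code of your own. Each camera call takes 0.05 s, during which the arm holds its last target.

## Working session

There is one attempt and no reset: what is moved stays moved. The work goes in short steps, Python scripts to look and compute and a tool call to move; the robot and the scene stay as the last step left them, time stands still between calls to the robot, and variables do not carry over. Pictures are saved under pics/ and viewed, and the job is handed in when it is done.

Besides the shell and the picture viewer there is one more tool, called after ">>>" as a command line: name --pt "numbers of a row" for each row, then --argument value for the rest. drive_tool: Moves the arm, as the interface text tells. Its arguments: {"type":"object","properties":{"steps":{"type":"array"}},"required":["steps"]}

```bash
mkdir -p pics; ls; python3 - <<'E'
from bench import arm
import cv2,numpy as np
print(arm.read_state())
for n in("scene","top"):
    im,d=arm.get_image(n); cv2.imwrite(f"pics/{n}0.png",im); np.save(f"{n}_d.npy",d); np.save(f"{n}_i.npy",im)
    print(n,arm.camera_params(n))
E
```

```text
pics
{'clock': 0.0, 'joints': array([ 1.45960765e+00,  3.85565989e-01,  6.64104726e-03, -5.20417598e-04,
       -1.19399460e+00, -2.58599084e-01]), 'joint_vel': array([ 0.00033517, -0.00040918, -0.00103276,  0.0010547 ,  0.00081186,
       -0.00082715]), 'joint_efforts': array([-5.96813225e-04, -3.92292738e+01,  1.88400936e+01,  4.18624476e+00,
       -4.60044030e-03,  5.50314994e-07]), 'position': array([225.66598096, 582.26091701, 248.91862086]), 'ee_rot': array([ 9.82937530e-01, -1.83936477e-01, -1.63020747e-04,  1.07653258e-03]), 'contact_force': array([-0.30082019, -0.16919579,  0.19545677]), 'wrist_torque': array([ 0.00233877,  0.01275715, -0.04577904]), 'gripper_width': 85.25960447670826}
scene {'K': array([[464.95576935,   0.        , 276.04298439],
       [  0.        , 464.95576935, 218.3013659 ],
       [  0.        ,   0.        ,   1.        ]]), 'world_to_cam': array([[-7.71461749e-01,  6.36275365e-01, -6.54932160e-04,
         4.21658415e+02],
       [-3.49977444e-01, -4.23475404e-01,  8.35574276e-01,
         1.17809275e+02],
       [ 5.31377980e-01,  6.44842804e-01,  5.49377102e-01,
        -1.87083118e+03],
       [ 0.00000000e+00,  0.00000000e+00,  0.00000000e+00,
         1.00000000e+00]])}
top {'K': array([[389.17379739,   0.        , 278.35754087],
       [  0.        , 389.17379739, 214.06020979],
       [  0.        ,   0.        ,   1.        ]]), 'world_to_cam': array([[ 1.64827643e-02, -9.99819726e-01,  9.42516786e-03,
         2.03219515e+00],
       [ 9.85199102e-01,  1.78488447e-02,  1.70482105e-01,
        -5.45519711e+02],
       [-1.70619600e-01,  6.47565055e-03,  9.85315695e-01,
        -1.26079445e+03],
       [ 0.00000000e+00,  0.00000000e+00,  0.00000000e+00,
         1.00000000e+00]])}
```

View pics/scene0.png

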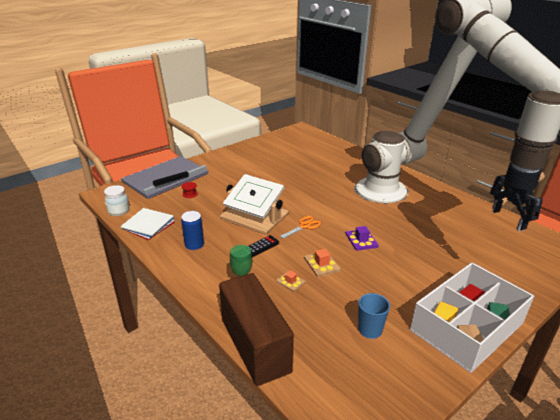

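View pics/top0.png

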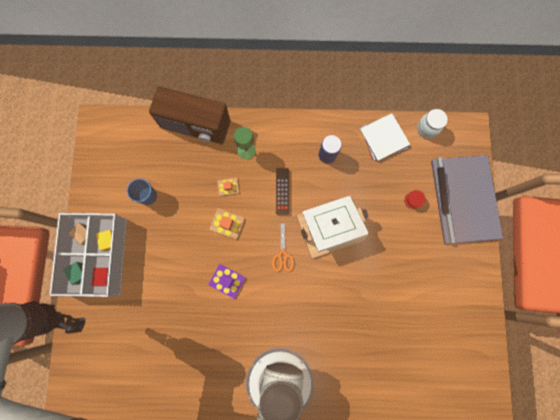

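Candidates for the tile (top view): purple tile (228,282), which is excluded; large wooden tile (227,223); small wooden tile (228,186). I choose the one at (227,223), which is scene pixel (322,260).

```bash
cat > h.py <<'E'
import numpy as np,cv2
from bench import arm
def P(n):
    p=arm.camera_params(n); return p["K"],p["world_to_cam"]
def ray(n,uv):
    K,T=P(n); uv=np.atleast_2d(uv).astype(float)
    d=np.c_[(uv[:,0]-K[0,2])/K[0,0],-(uv[:,1]-K[1,2])/K[1,1],-np.ones(len(uv))]
    R=T[:3,:3]; return -R.T@T[:3,3], d@R
def onz(n,uv,z):
    c,d=ray(n,uv); return c+d*((z-c[2])/d[:,2])[:,None]
def onplane(n,uv,p0,nn):
    c,d=ray(n,uv); return c+d*(((p0-c)@nn)/(d@nn))[:,None]
def dep(n,uv,dd):
    c,d=ray(n,uv); return c+d*np.asarray(dd).reshape(-1,1)
def proj(n,X):
    K,T=P(n); X=np.atleast_2d(X); q=X@T[:3,:3].T+T[:3,3]
    return np.c_[K[0,0]*q[:,0]/-q[:,2]+K[0,2], -K[1,1]*q[:,1]/-q[:,2]+K[1,2]]
E
python3 - <<'E'
from h import *
S=np.load('scene_i.npy');T=np.load('top_i.npy')
def crop(im,u,v,r,k): return cv2.resize(im[v-r:v+r,u-r:u+r],(k,k),interpolation=cv2.INTER_CUBIC)
cv2.imwrite('pics/c1.png',np.vstack([np.hstack([crop(T,227,215,42,300),crop(S,315,265,42,300)]),np.hstack([crop(T,335,225,42,300),crop(S,253,200,42,300)])]))
E
```

```text
(no output)
```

View pics/c1.png

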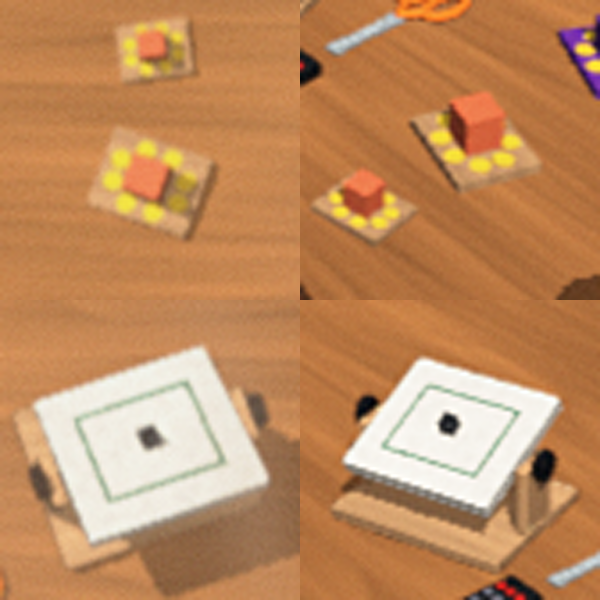

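The crop shows the large wooden tile with its orange hub at top (227,223), bigger than the one at (228,186). The board has its green outline and dark peg at top (335,222). Next I measure both.

```bash
python3 - <<'E'
from h import *
for n,c in (("top",(227,223)),("scene",(322,260))):
    im=np.load(n+'_i.npy');d=np.load(n+'_d.npy')
    hsv=cv2.cvtColor(im,cv2.COLOR_BGR2HSV)
    vv,uu=np.mgrid[c[1]-25:c[1]+26,c[0]-25:c[0]+26]; uv=np.c_[uu.ravel(),vv.ravel()]
    X=dep(n,uv,d[uv[:,1],uv[:,0]])
    h=hsv[uv[:,1],uv[:,0]].astype(int)
    top=(abs(X[:,2]-46)<5)
    print(n,'toppts',top.sum(),X[top].mean(0), 'pix',uv[top].mean(0))
    r=cv2.minAreaRect(X[top][:,:2].astype(np.float32)); print(r)
    pl=(X[:,2]>6)&(X[:,2]<60)
    r=cv2.minAreaRect(X[pl][:,:2].astype(np.float32)); print('all',pl.sum(),r)
    pl=(abs(X[:,2]-10)<4); print('plate z',np.median(X[pl,2]),' table z',np.median(X[abs(X[:,2])<4][:,2]))
# board
for n,c in (("top",(335,222)),("scene",(253,200))):
    im=np.load(n+'_i.npy');d=np.load(n+'_d.npy');hsv=cv2.cvtColor(im,cv2.COLOR_BGR2HSV)
    m=((hsv[...,1]<60)&(hsv[...,2]>140)).astype(np.uint8)
    m=cv2.morphologyEx(m,cv2.MORPH_CLOSE,np.ones((5,5)))
    k,l,s,_=cv2.connectedComponentsWithStats(m); i=l[c[1],c[0]+8]; print(n,s[i])
    M=(l==i); v,u=np.nonzero(cv2.erode(M.astype(np.uint8),np.ones((5,5)))); X=dep(n,np.c_[u,v],d[v,u])
    # plane
    A=X; 
    for _ in range(5):
        p0=A.mean(0); nn=np.linalg.svd(A-p0)[2][2]; nn*=np.sign(nn[2]); e=(X-p0)@nn; A=X[abs(e)<3]
    print('plane',p0,nn,'slope',np.degrees(np.arccos(nn[2])),'az',np.degrees(np.arctan2(nn[1],nn[0])),len(A),len(X),e[abs(e)<3].std())
E
```

```text
top toppts 112 [514.69541192 188.91421699  45.93489284] pix [225.17857143 222.20535714]
((514.3360595703125, 188.81076049804688), (36.22608947753906, 35.372344970703125), 71.74333190917969)
all 662 ((518.1270751953125, 189.35299682617188), (168.6911163330078, 169.57574462890625), 4.202157497406006)
plate z 9.983088156586064  table z -0.008598682188221574
scene toppts 97 [520.57250826 194.87154587  44.91611395] pix [322.42268041 253.53608247]
((519.8958740234375, 194.5561981201172), (40.512290954589844, 37.423683166503906), 71.19400024414062)
all 578 ((517.9227294921875, 194.8275146484375), (254.18954467773438, 119.63247680664062), 33.13880157470703)
plate z 9.263136106905051  table z -0.6989371664384407
top [ 303  196   65   56 2281]
plane [ 511.81700065 -168.67603743   97.18691005] [0.54345826 0.14131303 0.82745619] slope 34.16169273840722 az 14.575587299376124 306 1817 1.6611606567670951
scene [ 223  175   61   44 1576]
plane [ 517.73879522 -157.59398313   93.80093055] [ 0.20178684 -0.03796744  0.97869328] slope 11.848681743389916 az -10.655969120482139 273 1178 1.6459001525872186
```

```bash
python3 - <<'E'
from h import *
for n,c in (("top",(335,222)),("scene",(253,200))):
    d=np.load(n+'_d.npy')
    print(n); print(d[c[1]-24:c[1]+25:6,c[0]-28:c[0]+29:7].round(0).astype(int))
    vv,uu=np.mgrid[c[1]-24:c[1]+25:6,c[0]-28:c[0]+29:7];uv=np.c_[uu.ravel(),vv.ravel()]
    print(dep(n,uv,d[uv[:,1],uv[:,0]])[:,2].reshape(vv.shape).round(0).astype(int))
E
```

```text
top
[[1364 1366 1362 1368 1366 1368 1291 1361 1365]
 [1362 1358 1361 1289 1287 1284 1279 1361 1364]
 [1287 1283 1278 1281 1272 1274 1268 1265 1264]
 [1274 1269 1272 1269 1260 1264 1261 1259 1272]
 [1267 1262 1263 1260 1240 1256 1251 1244 1262]
 [1261 1255 1248 1247 1242 1249 1242 1237 1238]
 [1258 1244 1240 1237 1234 1234 1229 1228 1226]
 [1270 1232 1232 1225 1220 1220 1217 1324 1327]
 [1324 1323 1218 1218 1226 1321 1340 1337 1335]]
[[  2   0   5  -1   1  -1  75   6   3]
 [  0   5   2  72  74  77  83   3   0]
 [ 71  75  79  77  86  85  90  93  95]
 [ 80  85  82  86  94  90  94  96  83]
 [ 84  89  88  91 111  95 101 108  90]
 [ 86  92  99 101 106  99 106 111 111]
 [ 86 100 104 107 110 111 116 116 119]
 [ 71 108 109 116 121 121 124  18  16]
 [ 13  14 119 120 112  17  -1   2   4]]
scene
[[1966 1959 1963 1709 1976 1968 1972 1973 1965]
 [1912 1925 1698 1691 1688 1685 1675 1927 1920]
 [1884 1705 1678 1676 1667 1669 1661 1653 1648]
 [1848 1672 1662 1649 1639 1638 1635 1639 1840]
 [1651 1651 1642 1636 1634 1623 1620 1618 1603]
 [1772 1638 1622 1618 1619 1607 1602 1594 1619]
 [1703 1699 1702 1617 1593 1597 1597 1609 1661]
 [1676 1663 1667 1666 1667 1674 1666 1623 1677]
 [1661 1666 1648 1640 1637 1633 1640 1634 1662]]
[[ -1   2   1 121  -6  -2  -4  -4  -1]
 [  4  -2 108 111 112 114 119  -3   0]
 [ -3  86  99 100 105 104 108 112 114]
 [ -5  84  89  96 101 101 103 101  -1]
 [ 77  77  82  85  86  92  93  94 102]
 [ -5  66  74  77  76  82  85  89  76]
 [ 14  15  14  60  73  71  71  64  36]
 [ 10  17  15  15  15  11  15  39   9]
 [  0  -3   8  12  14  16  12  15  -1]]
```

```bash
cat > board.py <<'E'
from h import *
from scipy.optimize import least_squares
def quad(n,c,pre=''):
    im=np.load(pre+n+'_i.npy');hsv=cv2.cvtColor(im,cv2.COLOR_BGR2HSV)
    m=((hsv[...,1]<70)&(hsv[...,2]>140)).astype(np.uint8)
    m=cv2.morphologyEx(m,cv2.MORPH_CLOSE,np.ones((5,5)))
    k,l,s,_=cv2.connectedComponentsWithStats(m); M=(l==l[c[1],c[0]+8]).astype(np.uint8)
    return M
if __name__=="__main__":
    for n,c in (("top",(335,222)),("scene",(253,200))):
        im=np.load(n+'_i.npy');d=np.load(n+'_d.npy')
        M=quad(n,c); v,u=np.nonzero(cv2.erode(M,np.ones((5,5)))); X=dep(n,np.c_[u,v],d[v,u])
        f=lambda p: p[0]*(X[:,0]-520)+p[1]*(X[:,1]+160)+p[2]-X[:,2]
        r=least_squares(f,[-.4,0,97],loss='soft_l1',f_scale=2); p=r.x
        nn=np.array([-p[0],-p[1],1]);nn/=np.linalg.norm(nn)
        print(n,len(X),'slope',np.degrees(np.arccos(nn[2])),'az',np.degrees(np.arctan2(nn[1],nn[0])),'res',np.median(abs(r.fun)),p)
        hsv=cv2.cvtColor(im,cv2.COLOR_BGR2HSV).astype(int)
        # green outline
        box=np.zeros(M.shape,bool); v0,u0=np.nonzero(M); box[v0.min():v0.max(),u0.min():u0.max()]=1
        hull=np.zeros_like(M); cv2.fillConvexPoly(hull,cv2.convexHull(np.c_[u0,v0].astype(np.int32)),1)
        inn=cv2.erode(hull,np.ones((9,9)))>0
        g=inn&(hsv[...,0]>40)&(hsv[...,0]<90)&(hsv[...,1]>35)
        gv,gu=np.nonzero(g); print('green',g.sum())
        Q=onplane(n,np.c_[gu,gv],np.array([520,-160,p[2]]),nn)
        z=nn; y=np.cross(z,[0,0,1.]); y=-y/np.linalg.norm(y) if 0 else y/np.linalg.norm(y); x=np.cross(y,z)
        # x uphill
        L=np.c_[(Q-Q.mean(0))@x,(Q-Q.mean(0))@y]
        r=cv2.minAreaRect(L.astype(np.float32)); print('rect',r, 'size want 88x112'); 
        C=Q.mean(0)+r[0][0]*x+r[0][1]*y; print('centre',C,'expected z',85+12*nn[2],'x',x,'y',y)
        dk=inn&(hsv[...,2]<90); dv,du=np.nonzero(dk); print('peg dark px',du.mean(),dv.mean(),dk.sum(),'face C proj',proj(n,C),'peg tip proj',proj(n,C+22*nn))
E
python3 board.py
```

```text
top 1838 slope 20.34824180838853 az 19.502326948033748 res 1.6024240884179903 [-0.34959122 -0.12381272 93.1814122 ]
green 13
rect ((-0.000881195068359375, -25.954269409179688), (108.09093475341797, 86.88957977294922), 88.78437805175781) size want 88x112
centre [ 515.19257953 -168.43517367   95.90642597] expected z 96.25115787851429 x [-0.88380464 -0.31301203  0.34772521] y [ 0.33384514 -0.94262793  0.        ]
peg dark px 333.8333333333333 220.66666666666666 6 face C proj [[334.1105885 221.6895117]] peg tip proj [[334.26724025 218.44943656]]
scene 1190 slope 18.445509015445484 az 17.888071886584605 res 2.207871091248194 [-0.31741436 -0.10244907 93.57089499]
green 26
rect ((-1.0340347290039062, 5.269721984863281), (91.9626693725586, 108.67024993896484), 0.6095011234283447) size want 88x112
centre [ 515.90041241 -165.57949421   95.44377696] expected z 96.38349997548337 x [-0.90276692 -0.29137823  0.31640261] y [ 0.3071585  -0.95165837  0.        ]
peg dark px 252.1 192.05 20 face C proj [[253.01932715 193.76563318]] peg tip proj [[251.71831967 189.47694089]]
```

```bash
cat > m2.py <<'E'
from h import *
from board import quad
for n,c in (("top",(227,223)),("scene",(322,260))):
    im=np.load(n+'_i.npy');hsv=cv2.cvtColor(im,cv2.COLOR_BGR2HSV).astype(int)
    v0,u0=c[1]-20,c[0]-20
    sub=hsv[v0:v0+40,u0:u0+40]
    org=(sub[...,0]<9)&(sub[...,1]>150)
    k,l,s,_=cv2.connectedComponentsWithStats(org.astype(np.uint8)); i=1+np.argmax(s[1:,4]); org=l==i
    V=sub[...,2][org]; t,_=cv2.threshold(V.astype(np.uint8).reshape(-1,1),0,255,cv2.THRESH_OTSU)
    print(n,'orange',org.sum(),'V hist',np.percentile(V,[0,10,30,50,70,90,100]),t)
    for nm,mk in (('all',org),('bright',org&(sub[...,2]>t))):
        v,u=np.nonzero(mk); uv=np.c_[u+u0,v+v0]; X=onz(n,uv,46)
        r=cv2.minAreaRect(X[:,:2].astype(np.float32)); print(' ',nm,mk.sum(),'mean',X.mean(0)[:2].round(1),'rect',np.round(r[0],1),np.round(r[1],1),round(r[2],1),'px area mm2',36*36)
    # petals centre
    yel=(hsv[...,0]>18)&(hsv[...,0]<32)&(hsv[...,1]>150); yy,xx=np.mgrid[:420,:560]; yel&=(abs(xx-c[0])<22)&(abs(yy-c[1])<22)
    v,u=np.nonzero(yel); X=onz(n,np.c_[u,v],10); print('  yellow',len(u),X.mean(0)[:2])
    r=cv2.minAreaRect(X[:,:2].astype(np.float32)); print('  rect',r)
Cs=[]
for n,c in (("top",(335,222)),("scene",(253,200))):
    im=np.load(n+'_i.npy').astype(int);M=quad(n,c);vv,uu=np.nonzero(M)
    hull=np.zeros_like(M); cv2.fillConvexPoly(hull,cv2.convexHull(np.c_[uu,vv].astype(np.int32)),1)
    inn=cv2.erode(hull,np.ones((7,7)))>0
    w=im[...,1]-im[...,2]; w0=np.median(w[inn]); g=inn&(w-w0>8)
    gv,gu=np.nonzero(g); print(n,'green',len(gu))
    hp=cv2.convexHull(np.c_[gu,gv].astype(np.int32))
    q=cv2.approxPolyN(hp,4,ensure_convex=True)[0] if hasattr(cv2,'approxPolyN') else cv2.approxPolyDP(hp,5,True)[:,0]
    # line fit
    pts=np.c_[gu,gv].astype(np.float32); L=[]
    for a in range(4):
        p,e=q[a].astype(float),q[(a+1)%4].astype(float); t=(e-p)/np.linalg.norm(e-p); nrm=np.array([-t[1],t[0]])
        for it in range(3):
            s=abs((pts-p)@nrm)<2.0-0.3*it; 
            vx,vy,x0,y0=cv2.fitLine(pts[s],cv2.DIST_HUBER,0,.01,.01).ravel(); p=np.array([x0,y0]);nrm=np.array([-vy,vx])
        L.append((nrm,nrm@p,s.sum()))
    C=np.array([np.linalg.solve(np.array([L[a-1][0],L[a][0]]),[L[a-1][1],L[a][1]]) for a in range(4)])
    print(C.round(2).tolist(),[l[2] for l in L]); Cs.append(C)
    big=cv2.resize(np.load(n+'_i.npy')[c[1]-40:c[1]+40,c[0]-40:c[0]+40],(560,560),interpolation=cv2.INTER_CUBIC)
    for p in C: cv2.circle(big,tuple(int(x) for x in (p-[c[0]-40,c[1]-40]+.5)*7),4,(0,0,255),1)
    cv2.imwrite(f'pics/q_{n}.png',big)
np.save('Cs.npy',np.array(Cs))
E
python3 m2.py
```

```text
top orange 14 V hist [152.  195.7 215.9 227.5 234.1 237.1 240. ] 202.0
  all 14 mean [500.4 188.2] rect [500.4 190.6] [31.4  7.1] 82.8 px area mm2 1296
  bright 11 mean [501.5 191.4] rect [501.4 191. ] [30.3  5.2] 82.8 px area mm2 1296
  yellow 187 [516.4361887  188.99034737]
  rect ((516.2245483398438, 189.31703186035156), (84.12991333007812, 70.75440979003906), 73.60401916503906)
scene orange 140 V hist [ 90.   97.  205.  211.  213.  236.2 245. ] 161.0
  all 140 mean [541.7 212.9] rect [536.1 209.2] [74.5 43.3] 46.5 px area mm2 1296
  bright 106 mean [538.9 216.5] rect [531.8 211.4] [74.2 39.2] 55.9 px area mm2 1296
  yellow 122 [529.2043861  201.44704082]
  rect ((527.7147827148438, 196.37799072265625), (59.833045959472656, 84.22273254394531), 22.44059181213379)
top green 176
[[323.2900085449219, 238.7100067138672], [313.9599914550781, 215.99000549316406], [344.30999755859375, 205.47000122070312], [355.239990234375, 227.75]] [np.int64(45), np.int64(58), np.int64(42), np.int64(49)]
scene green 131
[[259.04998779296875, 206.6999969482422], [233.86000061035156, 198.38999938964844], [246.39999389648438, 181.5399932861328], [271.6700134277344, 189.0500030517578]] [np.int64(41), np.int64(33), np.int64(38), np.int64(36)]
```

```bash
python3 - <<'E'
from h import *
from itertools import permutations
C=np.load('Cs.npy')
def tri(a,b):
    c1,d1=ray('top',a);c2,d2=ray('scene',b); d1=d1[0]/np.linalg.norm(d1);d2=d2[0]/np.linalg.norm(d2)
    s=np.linalg.lstsq(np.c_[d1,-d2],c2-c1,rcond=None)[0]; p,q=c1+s[0]*d1,c2+s[1]*d2
    return (p+q)/2,np.linalg.norm(p-q)
best=min((([tri(C[0][i],C[1][(k+s*i)%4]) for i in range(4)]) for k in range(4) for s in(1,-1)),key=lambda r:sum(x[1] for x in r))
X=np.array([b[0] for b in best]);print(X.round(1),[round(b[1],1) for b in best])
print('sides',[round(np.linalg.norm(X[i]-X[(i+1)%4]),1) for i in range(4)],'centre',X.mean(0))
a=X[0]+X[3]-X[1]-X[2]; b=X[0]+X[1]-X[2]-X[3]
for v in(a,b): print(v/np.linalg.norm(v),'az',np.degrees(np.arctan2(v[1],v[0])),'el',np.degrees(np.arcsin(v[2]/np.linalg.norm(v))))
n=np.cross(a,b);n/=np.linalg.norm(n)*np.sign(n[2]);print('n',n,np.degrees(np.arccos(n[2])),np.degrees(np.arctan2(n[1],n[0])))
# single view on plane checks for various slopes
for sl in (17,18,19,20,21,22,24):
  for nm,Q in zip(('top','scene'),C):
    az=np.radians(18.5);s=np.radians(sl);nn=np.array([np.sin(s)*np.cos(az),np.sin(s)*np.sin(az),np.cos(s)])
    p0=np.array([515.5,-166.5,85+12*np.cos(s)])
    Y=onplane(nm,Q,p0,nn)
    d=[round(np.linalg.norm(Y[i]-Y[(i+1)%4]),1) for i in range(4)]; v=Y[0]+Y[1]-Y[2]-Y[3]; w=Y[0]+Y[3]-Y[1]-Y[2]
    print(sl,nm,d,Y.mean(0).round(1),'az',np.degrees(np.arctan2(v[1],v[0])).round(1),np.degrees(np.arctan2(w[1],w[0])).round(1))
E
```

```text
[[ 458.  -131.7  108.5]
 [ 535.8 -105.3   78.1]
 [ 572.3 -204.9   79.7]
 [ 494.7 -233.5  108.7]] [np.float64(0.1), np.float64(0.3), np.float64(0.2), np.float64(0.6)]
sides [np.float64(87.6), np.float64(106.1), np.float64(87.7), np.float64(108.2)] centre [ 515.19064295 -168.83885073   93.77166311]
[-0.88674711 -0.31437633  0.33889097] az -160.47917804833298 el 19.809320464250668
[-0.3412115   0.93995209 -0.00804836] az 109.95137587374302 el -0.4611421514472551
n [0.31601404 0.12277151 0.94077749] 19.817462224528082 21.231157702712686
17 top [np.float64(85.0), np.float64(106.4), np.float64(85.9), np.float64(108.5)] [ 514.7 -168.5   96.9] az 110.1 -159.7
17 scene [np.float64(107.0), np.float64(90.2), np.float64(108.4), np.float64(91.1)] [ 517.2 -165.9   95.9] az 21.3 109.1
18 top [np.float64(85.6), np.float64(106.4), np.float64(86.5), np.float64(108.5)] [ 514.7 -168.5   96.9] az 110.1 -160.0
18 scene [np.float64(107.1), np.float64(89.0), np.float64(108.4), np.float64(89.9)] [ 517.2 -166.    95.8] az 20.6 109.1
19 top [np.float64(86.3), np.float64(106.5), np.float64(87.2), np.float64(108
[... 432 characters left out ...]
 np.float64(106.7), np.float64(88.7), np.float64(108.3)] [ 514.8 -168.5   96.7] az 110.1 -160.6
21 scene [np.float64(107.3), np.float64(85.8), np.float64(108.2), np.float64(86.7)] [ 517.1 -166.2   95.6] az 18.5 109.0
22 top [np.float64(88.5), np.float64(106.8), np.float64(89.5), np.float64(108.2)] [ 514.9 -168.5   96.6] az 110.1 -160.9
22 scene [np.float64(107.4), np.float64(84.8), np.float64(108.2), np.float64(85.7)] [ 517.  -166.3   95.5] az 17.7 109.0
24 top [np.float64(90.2), np.float64(107.0), np.float64(91.2), np.float64(108.1)] [ 514.9 -168.5   96.5] az 110.1 -161.4
24 scene [np.float64(107.6), np.float64(83.1), np.float64(108.1), np.float64(84.0)] [ 516.9 -166.5   95.4] az 16.2 109.0
```

View pics/q_top.png

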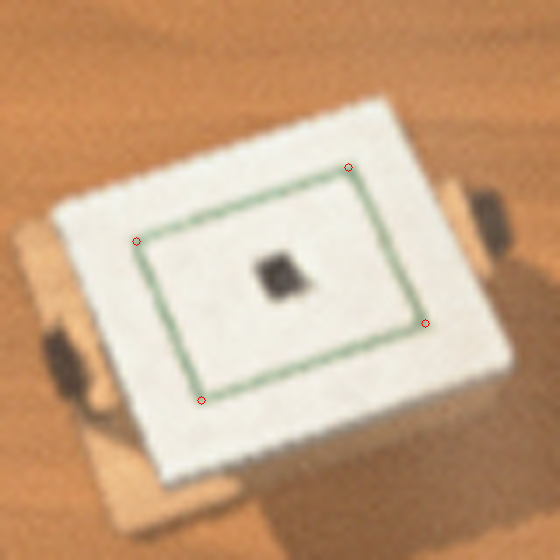

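View pics/q_scene.png

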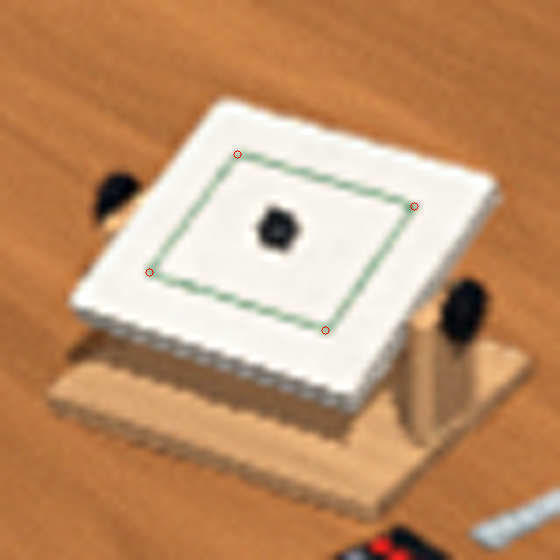

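```bash
python3 - <<'E'
from h import *
for n,c,cu in (("top",(225,222),14),("scene",(322,260),14)):
    im=np.load(n+'_i.npy');hsv=cv2.cvtColor(im,cv2.COLOR_BGR2HSV).astype(int)
    v0,u0=c[1]-16,c[0]-14
    s=hsv[v0:v0+30,u0:u0+28]
    print(n,u0,v0)
    for r in range(4,26 if n=='scene' else 26): print(v0+r,' '.join('%2d/%3d'%(min(s[r,q,0],99),s[r,q,2]) if s[r,q,1]>130 and s[r,q,0]<13 else '  .   ' for q in range(4,25)))
E
```

```text
top 211 206
210   .      .      .      .      .      .      .      .      .      .      .      .      .      .      .      .      .      .      .      .      .   
211   .      .      .      .      .      .      .      .      .      .      .      .      .      .      .      .      .      .      .      .      .   
212   .      .      .      .      .      .      .      .      .      .      .      .      .      .      .      .      .      .      .      .      .   
213   .      .      .      .      .      .      .      .      .      .      .      .      .      .      .      .      .      .      .      .      .   
214   .      .      .      .      .      .      .      .      .      .      .      .      .      .      .      .      .      .      .      .      .   
215   .      .      .      .      .      .      .      .      .      .      .      .      .      .      .      .      .      .      .      .      .   
216   .      .      .      .      .      .      .      .      .      .      .      .      .      .      .      .      .      .      .      .      .   
217   .      .      .      .   
[... 4866 characters left out ...]
   9/177  6/210  7/211  8/209  8/210 10/210 11/209   .      .      .      .      .      .      .   
266   .      .      .      .      .      .      .      .     9/211 12/212   .      .      .      .      .      .      .      .      .      .      .   
267   .      .      .      .      .      .      .      .      .      .      .      .      .      .      .      .      .      .      .      .      .   
268   .      .      .      .      .      .      .      .      .      .      .      .      .      .      .      .      .      .      .      .      .   
269 12/ 86   .      .      .      .      .      .      .      .      .      .      .      .      .      .      .      .      .      .      .      .
```

```bash
python3 - <<'E'
from h import *
for n,c in (("top",(225,222)),("scene",(322,256))):
    im=np.load(n+'_i.npy');hsv=cv2.cvtColor(im,cv2.COLOR_BGR2HSV).astype(int)
    yy,xx=np.mgrid[:420,:560]
    m=(hsv[...,0]<13)&(hsv[...,1]>130)&(hsv[...,2]>(215 if n=='top' else 222))&(abs(xx-c[0])<14)&(abs(yy-c[1])<14)
    v,u=np.nonzero(m); X=onz(n,np.c_[u,v],46)[:,:2]
    r=cv2.minAreaRect(X.astype(np.float32)); 
    print(n,m.sum(),'mean',X.mean(0).round(1),'rect',np.round(r[0],1),np.round(r[1],1),round(r[2],1), 'px',u.mean().round(2),v.mean().round(2))
E
```

```text
top 96 mean [515.5 188.8] rect [515.7 189.4] [34.1 32.8] 73.8 px 225.22 221.97
scene 83 mean [519.1 193.6] rect [518.9 193.5] [36.6 34.3] 71.8 px 322.49 252.89
```

>>> drive_tool --pt "0.034 0.0215 0.005 0 0.085" --pt "0.034 0.0215 0.005 0 0.085" --pt "0.034 0.0215 0.005 0 0.085" --pt "0.034 0.0215 0.005 0 0.085" --pt "0.034 0.0215 0.01 0 0.085" --pt "0.034 0.0215 0.01 0 0.085" --pt "0.034 0.0215 0.01 0 0.085" --pt "0.034 0.0215 0.01 0 0.085" --pt "0.034 0.0215 0.01 0 0.085" --pt "0.034 0.0215 0.01 0 0.085" --pt "0.034 0.0215 0.01 0 0.085" --pt "0.034 0.0215 0.01 0 0.085" --pt "0 0 0 -3.2 0.085" --pt "0 0 0 0 0.085" --pt "0 0 0 0 0.085"

```text
clock: 1.6
position: [512.9, 194.8, 149.9]
ee_rot: [0.988, -0.157, -0.0, 0.0]
contact_force: [0.2, 0.5, -0.6]
gripper_width: 85.2
```

```bash
cat > go.py <<'E'
from h import *
from scipy.spatial.transform import Rotation as Ro
import sys
# usage: go.py X Y Z -> shift in tool axes
s=arm.read_state();R=Ro.from_quat(s['ee_rot']).as_matrix()
print('pos',s['position'].round(1),'jaw az',np.degrees(np.arctan2(R[1,1],R[0,1])).round(2),'tilt',np.degrees(np.arccos(-R[2,2])).round(2),'F',s['contact_force'].round(1),'M',s['wrist_torque'].round(2),'w',s['gripper_width'].round(1),'t',s['clock'],'j',s['joints'].round(2))
if len(sys.argv)>3: print('tool shift',(R.T@(np.array(sys.argv[1:4],float)-s['position'])).round(1))
E
python3 go.py 517 191 60; python3 - <<'E'
from h import *
n='top'; im,d=arm.get_image(n); cv2.imwrite('pics/t1.png',cv2.resize(im[150:290,150:290],(560,560),interpolation=cv2.INTER_CUBIC))
n='scene'; im,d=arm.get_image(n); cv2.imwrite('pics/s1.png',cv2.resize(im[160:330,240:410],(560,560),interpolation=cv2.INTER_CUBIC))
E
```

```text
Traceback (most recent call last):
  File "go.py", line 6, in <module>
    print('pos',s['position'].round(1),'jaw az',np.degrees(np.arctan2(R[1,1],R[0,1])).round(2),'tilt',np.degrees(np.arccos(-R[2,2])).round(2),'F',s['contact_force'].round(1),'M',s['wrist_torque'].round(2),'w',s['gripper_width'].round(1),'t',s['clock'],'j',s['joints'].round(2))
                                                                                                                                                                                                                 ^^^^^^^^^^^^^^^^^^^^^^^^
AttributeError: 'float' object has no attribute 'round'
```

View pics/s1.png

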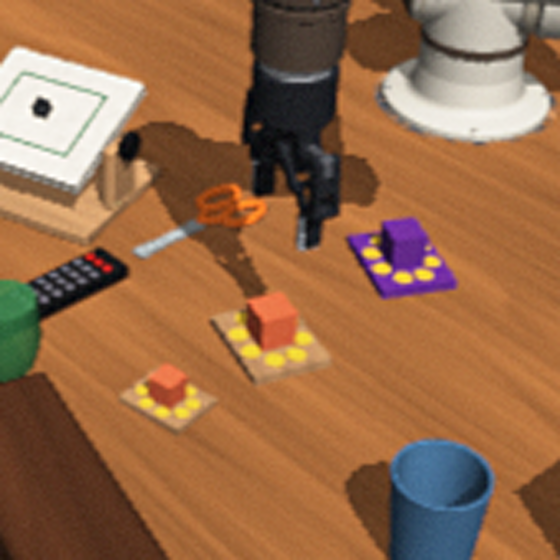

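The crop shows the open fingers above and behind the tile (hub at crop (272,318)), with everything still in place.

```bash
sed -i "s/s\['gripper_width'\].round(1)/round(s['gripper_width'],1)/" go.py; python3 go.py 517 191 60; python3 - <<'E'
from h import *
p=proj('scene',[[512.9,194.8,150],[512.9,194.8,131]]);print(p,(p-[240,160])*560/170)
E
```

```text
pos [512.8 195.4 150.2] jaw az -107.96 tilt 0.02 F [ 0.6 -0.   0.4] M [ 0.   -0.03  0.02] w 84.7 t 1.7 j [ 0.66  0.35 -0.32 -0.   -0.9   0.6 ]
tool shift [ 5.4  2.9 90.2]
[[326.149587   224.60583956]
 [325.78031887 229.82877836]] [[283.78687481 212.81923619]
 [282.57046216 230.02421107]]
```

>>> drive_tool --pt "0.0054 0.003 0 0 0.085" --pt "0 0 0.03 0 0.085" --pt "0 0 0.03 0 0.085" --pt "0 0 0.03 0 0.085" --pt "0 0 0 0 0.085" --pt "0 0 0 0 0.085"

```text
clock: 2.3
position: [517.6, 190.6, 60.4]
ee_rot: [0.988, -0.156, 0.0, 0.0]
contact_force: [0.2, 0.1, 0.8]
gripper_width: 84.7
```

```bash
python3 go.py 517 191 35; python3 - <<'E'
from h import *
n='top'; im,d=arm.get_image(n); a=cv2.resize(im[170:270,180:280],(400,400),interpolation=cv2.INTER_CUBIC)
n='scene'; im,d=arm.get_image(n); cv2.imwrite('pics/s2.png',np.hstack([a,cv2.resize(im[200:300,275:375],(400,400),interpolation=cv2.INTER_CUBIC)]))
E
```

```text
pos [517.6 190.6  60.4] jaw az -107.93 tilt 0.03 F [0.2 0.1 0.8] M [ 0.07 -0.03  0.03] w 84.7 t 2.3 j [ 0.65  0.47 -0.4   0.   -0.7   0.61]
tool shift [-0.7 -0.2 25.4]
```

View pics/s2.png

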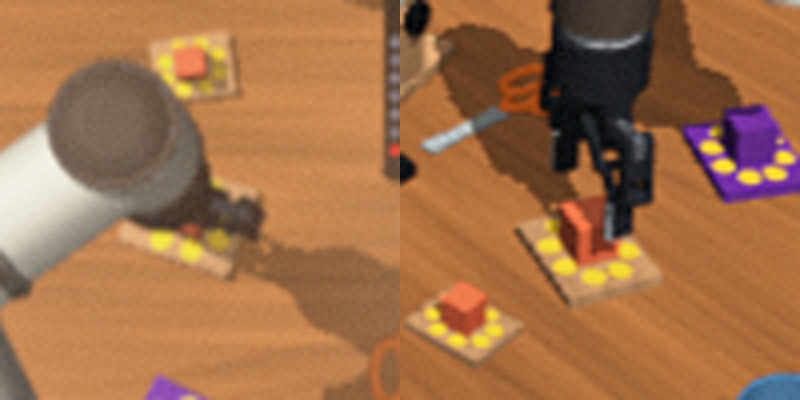

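>>> drive_tool --pt "0 0 0.012 0 0.085" --pt "0 0 0.012 0 0.085" --pt "0 0 0 0 0.06" --pt "0 0 0 0 0.045" --pt "0 0 0 0 0.04" --pt "0 0 0 0 0.036" --pt "0 0 0 0 0.033" --pt "0 0 0 0 0.03" --pt "0 0 0 0 0.03"

```text
clock: 3.3
position: [517.7, 190.6, 36.6]
ee_rot: [0.988, -0.156, 0.001, -0.0]
contact_force: [-0.3, 0.3, 3.9]
gripper_width: 35.0
```

```bash
python3 go.py 517 191 160
```

```text
pos [517.7 190.6  36.6] jaw az -107.97 tilt 0.08 F [-0.3  0.3  3.9] M [ 0.19  0.19 -0.05] w 35.0 t 3.3 j [ 0.65  0.51 -0.42  0.   -0.64  0.61]
tool shift [  -0.7   -0.3 -123.4]
```

>>> drive_tool --pt "0 0 -0.01 0 0.0" --pt "0 0 -0.02 0 0.0" --pt "0 0 -0.04 0 0.0" --pt "0 0 -0.04 0 0.0" --pt "0 0 -0.04 0 0.0" --pt "0 0 -0.03 0 0.0" --pt "0 0 -0.015 0 0.0" --pt "0 0 0 0 0.0" --pt "0 0 0 0 0.0"

```text
clock: 4.2
position: [516.3, 189.7, 230.1]
ee_rot: [0.988, -0.157, -0.001, 0.0]
contact_force: [-0.7, -0.1, -2.3]
gripper_width: 35.3
```

```bash
python3 go.py 516 -167 230;  python3 - <<'E'
from h import *
n='top'; im,d=arm.get_image(n); a=cv2.resize(im[150:270,160:280],(400,400),interpolation=cv2.INTER_CUBIC)
n='scene'; im,d=arm.get_image(n); np.save('l_scene_i.npy',im);np.save('l_scene_d.npy',d);cv2.imwrite('pics/s3.png',np.hstack([a,cv2.resize(im[160:260,275:375],(400,400),interpolation=cv2.INTER_CUBIC)]))
E
```

```text
pos [516.3 189.7 230.1] jaw az -108.02 tilt 0.11 F [-0.7 -0.1 -2.3] M [-0.    0.01 -0.03] w 35.3 t 4.2 j [ 0.65  0.27 -0.21 -0.   -1.09  0.61]
tool shift [1.100e+02 3.394e+02 2.000e-01]
```

View pics/s3.png

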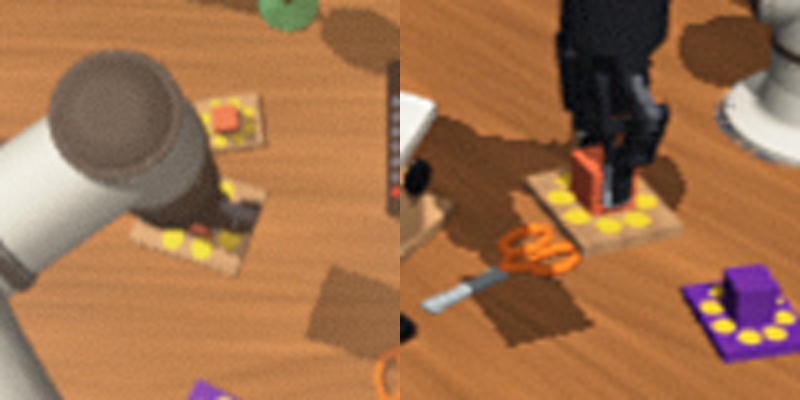

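```bash
python3 - <<'E'
from h import *
im=np.load('l_scene_i.npy');cv2.imwrite('pics/z.png',cv2.resize(im[190:230,298:354],(784,560),interpolation=cv2.INTER_CUBIC))
E
```

```text
(no output)
```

View pics/z.png

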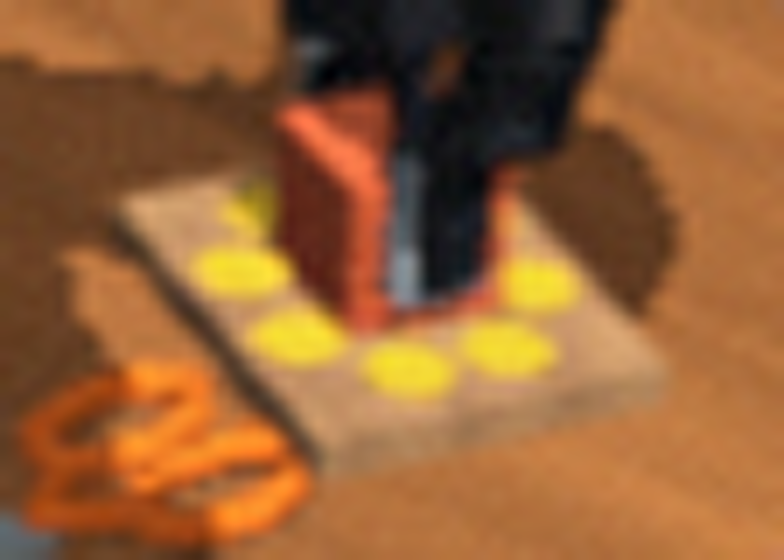

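```bash
python3 - <<'E'
from h import *
X=onz('scene',[[305.9,204.4],[345.2,215.4],[320.5,220.9]],230.1-36.6+10)
print(X.round(1),'centre',X[:2].mean(0),'sides',np.linalg.norm(X[2]-X[0]),np.linalg.norm(X[2]-X[1]))
v=X[1]-X[2];print(np.degrees(np.arctan2(v[1],v[0]))); v=X[2]-X[0];print(np.degrees(np.arctan2(v[1],v[0])))
E
```

```text
[[541.8 134.2 203.5]
 [495.7 250.4 203.5]
 [570.2 225.8 203.5]] centre [518.75980216 192.29778255 203.5       ] sides 95.89221317171862 78.46717993454152
161.71437547180653
72.7859450181352
```

>>> drive_tool --pt "0.004 0.012 0 0 0.0" --pt "0.007 0.02 0 0 0.0" --pt "0.01 0.03 0 0 0.0" --pt "0.0105 0.031 0 0 0.0" --pt "0.0105 0.031 0 0 0.0" --pt "0.0105 0.031 0 0 0.0" --pt "0.0105 0.031 0 0 0.0" --pt "0.0105 0.031 0 0 0.0" --pt "0.0105 0.031 0 0 0.0" --pt "0.01 0.03 0 0 0.0" --pt "0.009 0.027 0 0 0.0" --pt "0.0065 0.02 0 0 0.0" --pt "0.0043 0.0126 0 0 0.0" --pt "0 0 0 -7.5 0.0" --pt "0 0 0 -7.5 0.0" --pt "0 0 0 -7.5 0.0" --pt "0 0 0 -7.5 0.0" --pt "0 0 0 -7.7 0.0" --pt "0 0 0 0 0.0"

```text
clock: 6.2
position: [520.8, -166.0, 230.3]
ee_rot: [0.985, 0.171, -0.001, -0.0]
contact_force: [0.9, 0.2, -0.6]
gripper_width: 35.2
```

```bash
python3 go.py 520.2 -166.6 173;  python3 - <<'E'
from h import *
n='top'; im,d=arm.get_image(n); a=cv2.resize(im[170:270,285:385],(400,400),interpolation=cv2.INTER_CUBIC)
n='scene'; im,d=arm.get_image(n); np.save('l_scene_i.npy',im);np.save('l_scene_d.npy',d);cv2.imwrite('pics/s4.png',np.hstack([a,cv2.resize(im[130:230,200:300],(400,400),interpolation=cv2.INTER_CUBIC)]))
E
```

```text
pos [ 520.8 -166.   230.3] jaw az -70.29 tilt 0.08 F [ 0.9  0.2 -0.6] M [ 0.01 -0.   -0.02] w 35.2 t 6.2 j [-0.01  0.27 -0.22 -0.   -1.09  1.93]
tool shift [-0.7  0.4 57.3]
```

View pics/s4.png

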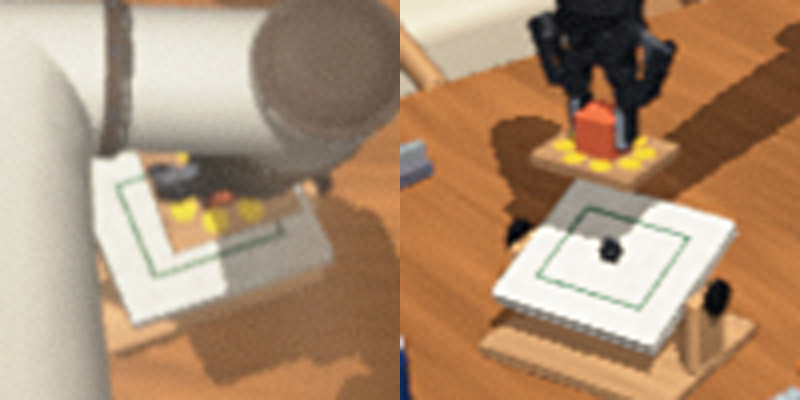

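>>> drive_tool --pt "0 0 0.015 0 0.0" --pt "0 0 0.02 0 0.0" --pt "0 0 0.015 0 0.0" --pt "0 0 0.01 0 0.0" --pt "0 0 0.005 0 0.0" --pt "0 0 0 0 0.0" --pt "0 0 0 0 0.0"

```text
clock: 7.0
position: [521.7, -166.1, 166.7]
ee_rot: [0.985, 0.171, 0.001, 0.0]
contact_force: [0.0, 0.7, -1.4]
gripper_width: 34.9
```

```bash
cat > snap.py <<'E'
from h import *
import sys
im,d=arm.get_image('scene'); np.save('l_scene_i.npy',im)
a=cv2.resize(im[145:225,210:310],(800,640),interpolation=cv2.INTER_CUBIC)[:600]
cv2.imwrite(sys.argv[1],a)
E
python3 go.py 520.2 -166.6 145; python3 snap.py pics/s5.png
```

```text
pos [ 521.7 -166.1  166.7] jaw az -70.3 tilt 0.07 F [ 0.   0.7 -1.4] M [ 0.02 -0.07  0.03] w 34.9 t 7.0 j [-0.01  0.33 -0.3   0.   -0.94  1.93]
tool shift [-1.6 -0.1 21.7]
```

View pics/s5.png

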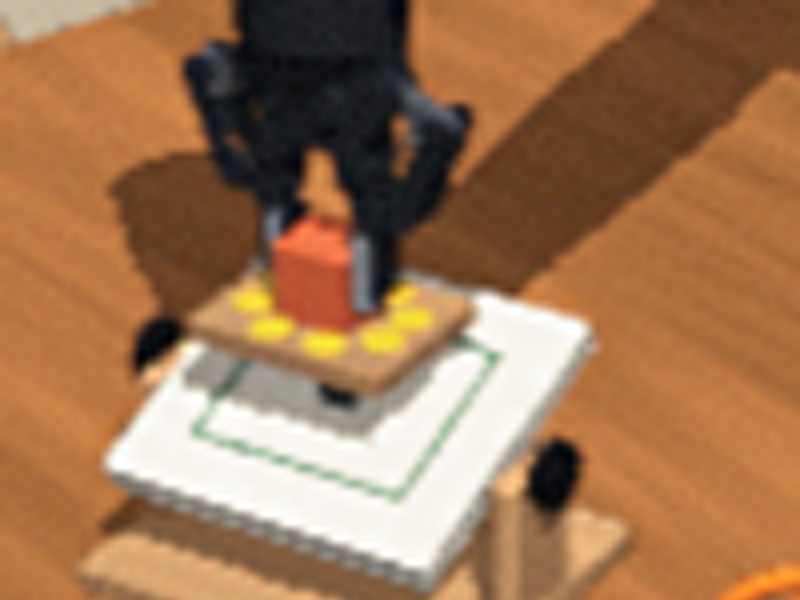

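```bash
python3 - <<'E'
from h import *
uv=np.array([[188,326],[475,303],[372,382]])/8+[209.5,144.5]
X=onz('scene',uv,140)
print(X.round(1),'centre',X[:2].mean(0),'sides',np.linalg.norm(X[2]-X[0]),np.linalg.norm(X[2]-X[1]))
E
```

```text
[[ 579.2 -194.8  140. ]
 [ 470.5 -131.6  140. ]
 [ 547.1 -105.6  140. ]] centre [ 524.8413046  -163.18427275  140.        ] sides 94.75190593890369 80.92093452083817
```

>>> drive_tool --pt "-0.0022 0 0 0 0.0" --pt "0 0 0.006 0 0.0" --pt "0 0 0.006 0 0.0" --pt "0 0 0.004 0 0.0" --pt "0 0 0 0 0.0" --pt "0 0 0 0 0.0"

```text
clock: 7.65
position: [519.2, -166.8, 149.8]
ee_rot: [0.985, 0.171, -0.0, 0.0]
contact_force: [-0.0, -1.0, -1.2]
gripper_width: 35.2
```

>>> drive_tool --pt "0 0 0.001 0 0.0" --pt "0 0 0.001 0 0.0" --pt "0 0 0 0 0.0"

```text
clock: 7.95
position: [519.1, -166.7, 148.0]
ee_rot: [0.985, 0.171, 0.0, -0.0]
contact_force: [1.5, 0.5, -1.6]
gripper_width: 35.0
```

>>> drive_tool --pt "0 0 0.001 0 0.0" --pt "0 0 0.001 0 0.0" --pt "0 0 0 0 0.0"

```text
clock: 8.25
position: [519.2, -166.7, 146.4]
ee_rot: [0.985, 0.171, 0.0, 0.0]
contact_force: [-0.8, 2.1, 1.9]
gripper_width: 35.1
```

>>> drive_tool --pt "0 0 0.001 0 0.0" --pt "0 0 0 0 0.0"

```text
clock: 8.45
position: [519.3, -166.7, 146.2]
ee_rot: [0.985, 0.171, 0.0, 0.0]
contact_force: [-2.0, 2.5, 6.8]
gripper_width: 35.4
```

```bash
python3 go.py 520.2 -166.6 145; python3 snap.py pics/s6.png
```

```text
pos [ 519.3 -166.7  146.2] jaw az -70.26 tilt 0.02 F [-2.   2.5  6.8] M [0.78 0.92 0.02] w 35.4 t 8.45 j [-0.01  0.35 -0.33  0.   -0.89  1.93]
tool shift [0.9 0.3 1.2]
```

View pics/s6.png

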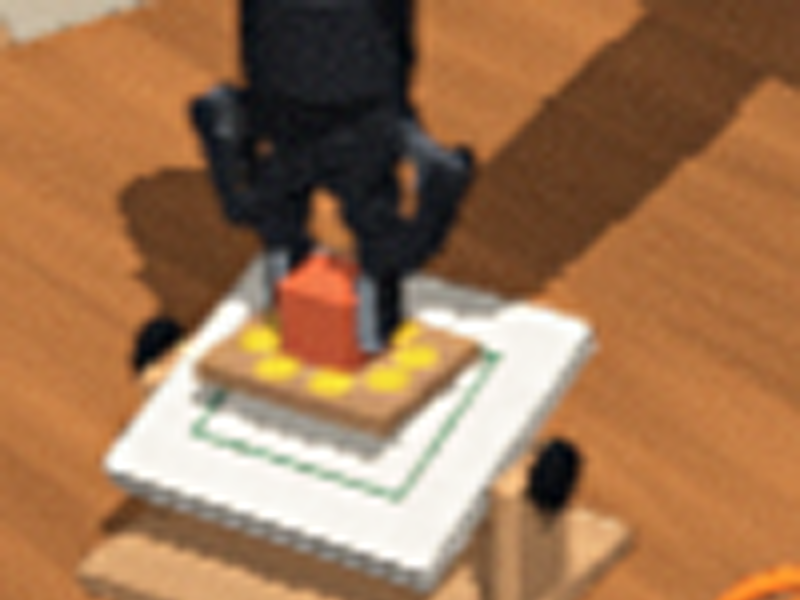

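>>> drive_tool --pt "0 0 0.001 0 0.034" --pt "0 0 0 0 0.034" --pt "0 0 0 0 0.034"

```text
clock: 8.8
position: [519.4, -166.6, 146.0]
ee_rot: [0.985, 0.172, 0.0, 0.0]
contact_force: [-2.5, 3.8, 11.0]
gripper_width: 35.1
```

```bash
python3 go.py 520.2 -166.6 145
```

```text
pos [ 519.4 -166.6  146. ] jaw az -70.25 tilt 0.05 F [-2.5  3.8 11. ] M [ 1.14  1.37 -0.12] w 35.1 t 8.8 j [-0.01  0.35 -0.33  0.   -0.89  1.93]
tool shift [0.8 0.3 1. ]
```

>>> drive_tool --pt "0 0 0 0 0.0345" --pt "0 0 0 0 0.0348" --pt "0 0 0 0 0.035"

```text
clock: 9.1
position: [519.3, -166.6, 146.0]
ee_rot: [0.985, 0.172, 0.0, 0.0]
contact_force: [-2.9, 5.0, 10.0]
gripper_width: 34.9
```

>>> drive_tool --pt "0 0 0 0 0.0352" --pt "0 0 0 0 0.0352"

```text
clock: 9.3
position: [519.3, -166.6, 146.0]
ee_rot: [0.985, 0.171, 0.0, 0.0]
contact_force: [-2.5, 3.4, 9.9]
gripper_width: 35.3
```

>>> drive_tool --pt "0 0 0 0 0.0354" --pt "0 0 0 0 0.0354"

```text
clock: 9.5
position: [519.5, -166.6, 145.8]
ee_rot: [0.985, 0.171, 0.001, 0.0]
contact_force: [-1.9, 3.9, 8.6]
gripper_width: 35.4
```

```bash
python3 go.py 520.2 -166.6 145; python3 snap.py pics/s7.png
```

```text
pos [ 519.5 -166.6  145.8] jaw az -70.26 tilt 0.07 F [-1.9  3.9  8.6] M [ 1.13  1.12 -0.12] w 35.4 t 9.5 j [-0.01  0.35 -0.33  0.   -0.89  1.93]
tool shift [0.7 0.2 0.8]
```

View pics/s7.png

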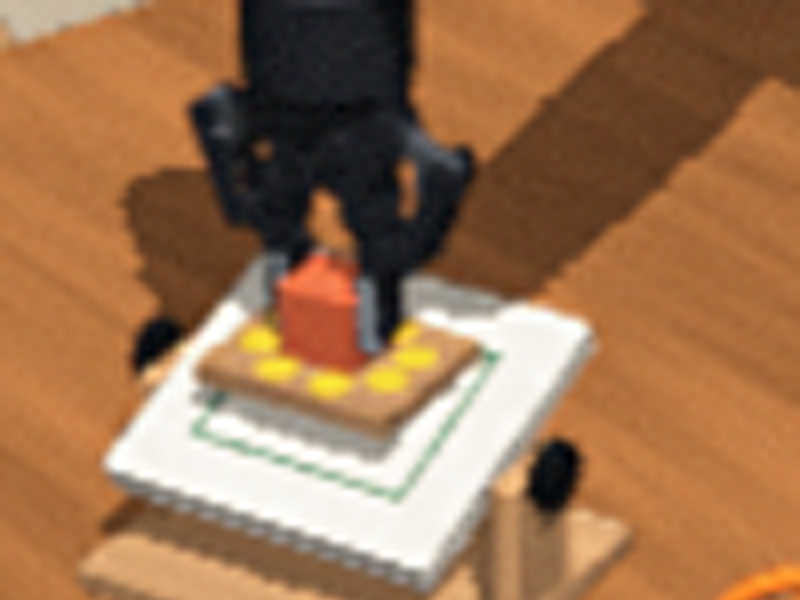

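>>> drive_tool --pt "0 0 0 0 0.0356" --pt "0 0 0 0 0.0356"

```text
clock: 9.75
position: [519.7, -166.5, 145.5]
ee_rot: [0.985, 0.171, 0.001, 0.0]
contact_force: [-2.2, 4.1, 7.4]
gripper_width: 35.8
```

>>> drive_tool --pt "0 0 0 0 0.0358" --pt "0 0 0 0 0.0358"

```text
clock: 9.95
position: [520.1, -166.4, 144.9]
ee_rot: [0.985, 0.171, 0.001, 0.0]
contact_force: [-0.1, 4.2, 5.1]
gripper_width: 35.6
```

>>> drive_tool --pt "0 0 0 0 0.036" --pt "0 0 0 0 0.036"

```text
clock: 10.15
position: [519.5, -166.6, 143.9]
ee_rot: [0.985, 0.171, 0.0, 0.0]
contact_force: [0.3, 3.4, 1.7]
gripper_width: 35.7
```

```bash
python3 go.py 520.2 -166.6 145; python3 snap.py pics/s8.png
```

```text
pos [ 519.5 -166.6  143.9] jaw az -70.27 tilt 0.05 F [0.3 3.4 1.7] M [ 1.01 -0.14 -0.01] w 35.7 t 10.15 j [-0.01  0.35 -0.33 -0.   -0.88  1.93]
tool shift [ 0.6  0.2 -1.1]
```

View pics/s8.png

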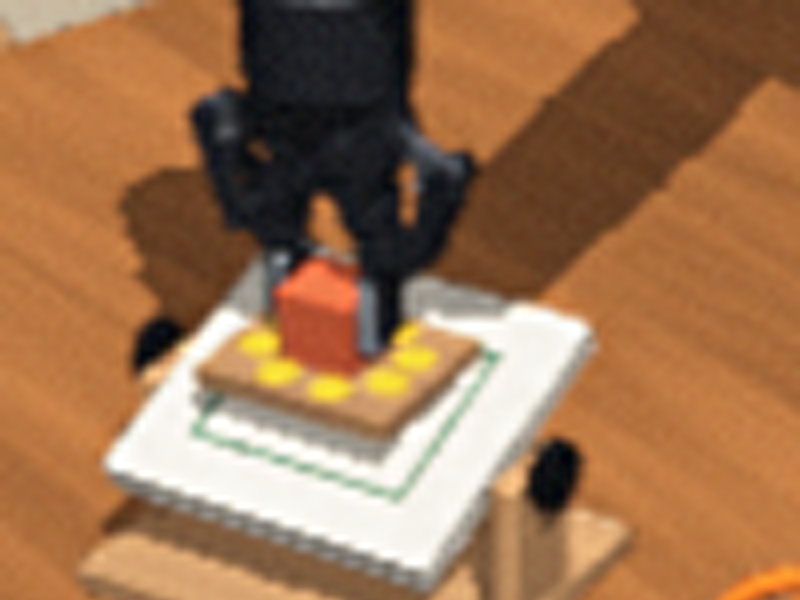

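>>> drive_tool --pt "0.0005 -0.0004 0.001 0 0.0359" --pt "0.0005 0 0.001 0 0.0359" --pt "0 0 0 0 0.0359"

```text
clock: 10.5
position: [520.3, -166.2, 141.9]
ee_rot: [0.985, 0.171, 0.0, 0.0]
contact_force: [0.3, 2.6, 2.0]
gripper_width: 36.2
```

>>> drive_tool --pt "0.0005 0 0.001 0 0.0359" --pt "0.0005 0 0.001 0 0.0359" --pt "0 0 0 0 0.0359"

```text
clock: 10.8
position: [521.1, -165.9, 139.8]
ee_rot: [0.985, 0.171, 0.0, 0.0]
contact_force: [1.8, 1.6, 1.3]
gripper_width: 36.4
```

```bash
python3 go.py 520.2 -166.6 145; python3 snap.py pics/s9.png
```

```text
pos [ 521.1 -165.9  139.8] jaw az -70.29 tilt 0.02 F [1.8 1.6 1.3] M [ 0.22 -0.53  0.02] w 36.4 t 10.8 j [-0.01  0.36 -0.34  0.   -0.87  1.93]
tool shift [-1.1  0.3 -5.2]
```

View pics/s9.png

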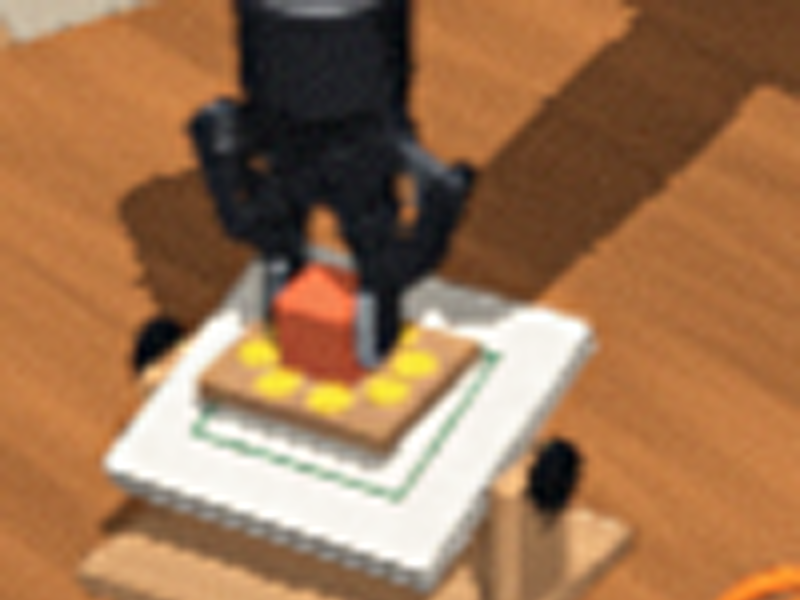

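>>> drive_tool --pt "0.0006 0 0.001 0 0.0359" --pt "0.0006 0 0.001 0 0.0359" --pt "0.0006 0 0.001 0 0.0359" --pt "0 0 0 0 0.0359"

```text
clock: 11.25
position: [522.4, -165.3, 136.6]
ee_rot: [0.985, 0.171, -0.0, -0.0]
contact_force: [3.0, -0.6, 0.3]
gripper_width: 36.3
```

>>> drive_tool --pt "0.0006 0 0.001 0 0.0359" --pt "0.0006 0 0.001 0 0.0359" --pt "0 0 0 0 0.0359"

```text
clock: 11.55
position: [523.4, -164.7, 134.6]
ee_rot: [0.985, 0.171, -0.001, -0.0]
contact_force: [0.3, 0.3, -0.3]
gripper_width: 35.8
```

```bash
python3 go.py 520.2 -166.6 145; python3 snap.py pics/s10.png
```

```text
pos [ 523.4 -164.7  134.6] jaw az -70.3 tilt 0.06 F [ 0.3  0.3 -0.3] M [-0.11 -0.19  0.05] w 35.8 t 11.55 j [-0.01  0.37 -0.34 -0.   -0.87  1.92]
tool shift [ -3.6   0.7 -10.4]
```

View pics/s10.png

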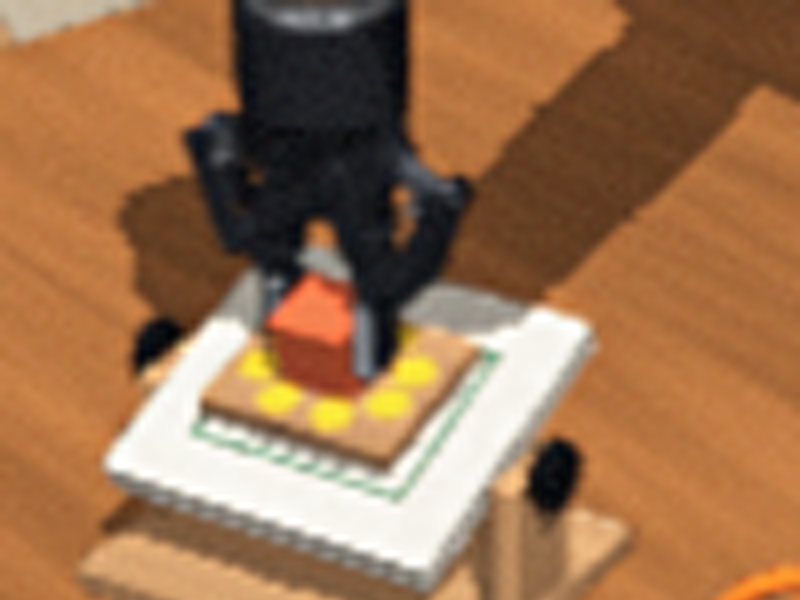

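>>> drive_tool --pt "0.0007 0.0002 0.001 0 0.0359" --pt "0.0007 0.0002 0.001 0 0.0359" --pt "0 0 0 0 0.0359"

```text
clock: 11.9
position: [524.7, -164.5, 132.5]
ee_rot: [0.985, 0.171, -0.001, -0.0]
contact_force: [-0.0, 1.5, -2.1]
gripper_width: 35.6
```

>>> drive_tool --pt "0.0006 0.0002 0.001 0 0.0359" --pt "0 0 0 0 0.0359"

```text
clock: 12.1
position: [525.4, -164.4, 131.7]
ee_rot: [0.985, 0.171, -0.001, -0.0]
contact_force: [-0.9, 0.3, -1.4]
gripper_width: 36.1
```

>>> drive_tool --pt "0.0005 0 0.001 0 0.0359" --pt "0 0 0 0 0.0359"

```text
clock: 12.3
position: [526.0, -164.2, 130.9]
ee_rot: [0.985, 0.171, -0.0, -0.0]
contact_force: [-0.4, 2.6, -0.8]
gripper_width: 36.1
```

```bash
python3 go.py 520.2 -166.6 145; python3 snap.py pics/s11.png
```

```text
pos [ 526.  -164.2  130.9] jaw az -70.29 tilt 0.04 F [-0.4  2.6 -0.8] M [0.64 0.36 0.01] w 36.1 t 12.3 j [-0.01  0.38 -0.33 -0.   -0.86  1.92]
tool shift [ -6.3   0.3 -14.1]
```

View pics/s11.png

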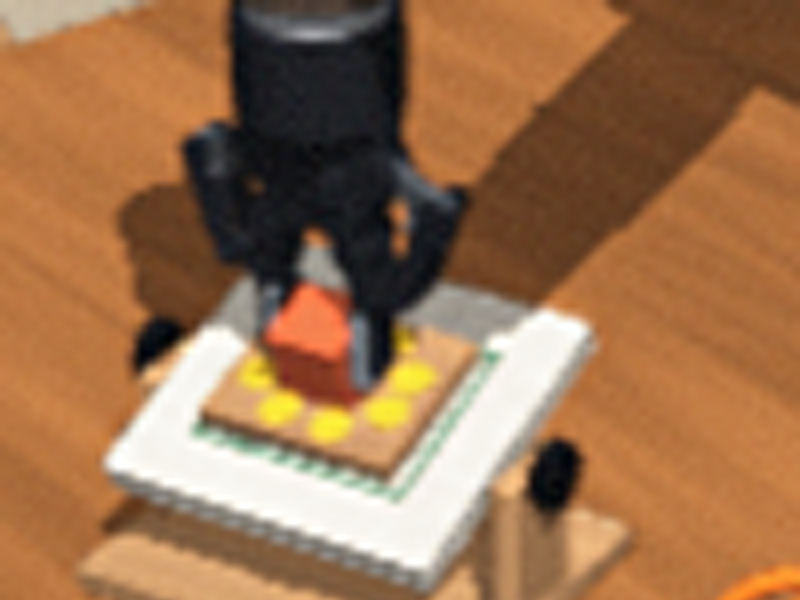

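>>> drive_tool --pt "0.0003 0 0.001 0 0.0359" --pt "0 0 0 0 0.0359"

```text
clock: 12.55
position: [526.5, -164.1, 130.0]
ee_rot: [0.985, 0.171, -0.0, -0.0]
contact_force: [-0.8, 4.4, 0.7]
gripper_width: 35.8
```

>>> drive_tool --pt "0 0 0.001 0 0.0359" --pt "0 0 0 0 0.0359"

```text
clock: 12.75
position: [526.8, -164.0, 129.3]
ee_rot: [0.985, 0.171, 0.0, -0.0]
contact_force: [-0.8, 4.8, 2.2]
gripper_width: 35.9
```

>>> drive_tool --pt "0 0 0.001 0 0.0359" --pt "0 0 0 0 0.0359"

```text
clock: 12.95
position: [526.9, -163.9, 128.6]
ee_rot: [0.985, 0.171, 0.001, -0.0]
contact_force: [-2.6, 6.1, 4.6]
gripper_width: 35.8
```

```bash
python3 go.py 520.2 -166.6 145; python3 snap.py pics/s12.png
```

```text
pos [ 526.9 -163.9  128.6] jaw az -70.27 tilt 0.06 F [-2.6  6.1  4.6] M [ 1.63  0.64 -0.07] w 35.8 t 12.95 j [-0.01  0.38 -0.34 -0.   -0.85  1.92]
tool shift [ -7.2   0.3 -16.4]
```

View pics/s12.png

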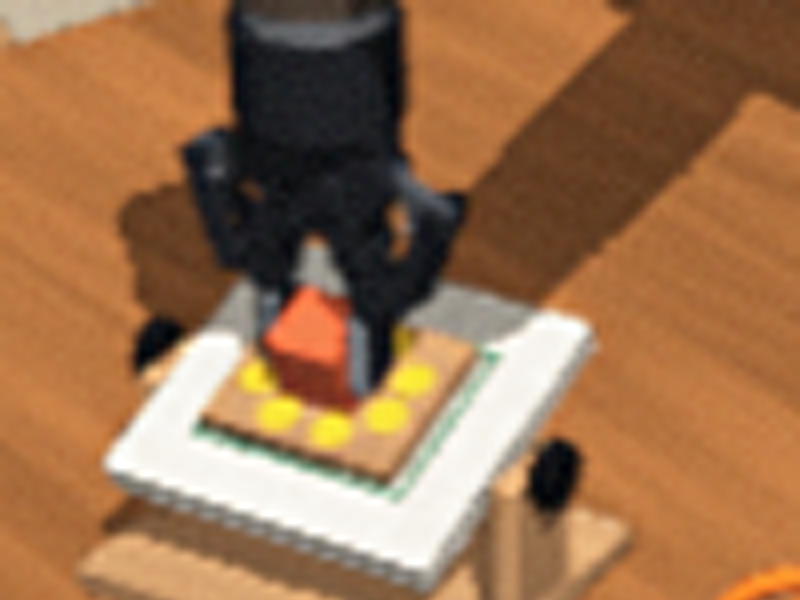

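>>> drive_tool --pt "0 -0.0005 0 0 0.0359" --pt "0 -0.0005 0 0 0.0359" --pt "0 0 0 0 0.0359"

```text
clock: 13.3
position: [526.9, -163.8, 128.6]
ee_rot: [0.985, 0.171, 0.001, 0.001]
contact_force: [-0.9, 2.2, 3.6]
gripper_width: 35.9
```

```bash
python3 go.py
```

```text
pos [ 526.9 -163.8  128.6] jaw az -70.27 tilt 0.11 F [-0.9  2.2  3.6] M [ 0.42  0.23 -0.04] w 35.9 t 13.3 j [-0.01  0.38 -0.34  0.   -0.85  1.92]
```

>>> drive_tool --pt "0 -0.0005 0.0005 0 0.0359" --pt "0 0 0.001 0 0.0359" --pt "0 0 0 0 0.0359"

```text
clock: 13.6
position: [527.1, -163.7, 127.6]
ee_rot: [0.985, 0.171, 0.001, 0.001]
contact_force: [-1.1, -0.0, 6.1]
gripper_width: 36.1
```

>>> drive_tool --pt "0 0 0.001 0 0.0359" --pt "0 0 0 0 0.0359"

```text
clock: 13.8
position: [527.3, -163.6, 126.8]
ee_rot: [0.985, 0.171, 0.001, 0.001]
contact_force: [-1.0, 0.3, 7.3]
gripper_width: 36.1
```

```bash
python3 go.py; python3 snap.py pics/s13.png
```

```text
pos [ 527.3 -163.6  126.8] jaw az -70.26 tilt 0.2 F [-1.   0.3  7.3] M [ 0.09  0.24 -0.04] w 36.1 t 13.8 j [-0.01  0.38 -0.34  0.   -0.84  1.92]
```

View pics/s13.png

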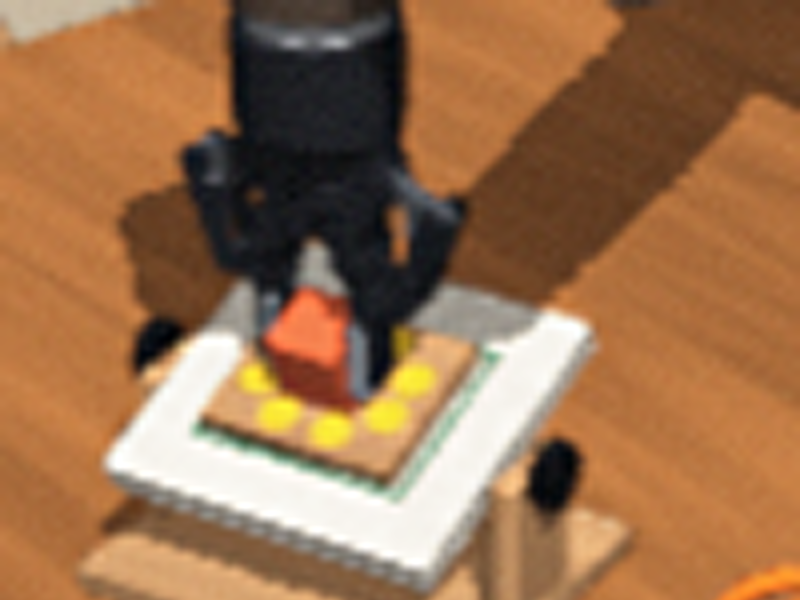

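```bash
cat > chk.py <<'E'
from h import *
import sys
sl=np.radians(20);az=np.radians(19.7)
hh=np.array([np.cos(az),np.sin(az),0]);n=np.sin(sl)*hh+np.cos(sl)*np.array([0,0,1]);y=np.cross([0,0,1],hh);x=np.cross(y,n) # x: downhill
R0=np.array([517.1,-166.2,95.7])
im,d=arm.get_image('scene')
K=8
a=cv2.resize(im[160:220,215:295],(640,480),interpolation=cv2.INTER_CUBIC)
f=lambda P:tuple(np.round((proj('scene',P)[0]+.5-[215,160])*K).astype(int).tolist())
def poly(pts,col):
    cv2.polylines(a,[np.array([f(p) for p in pts])],True,col,1)
S=[(-1,-1),(1,-1),(1,1),(-1,1)]
poly([R0+40*i*x+50*j*y+10*n for i,j in S],(255,0,0))
poly([R0+40*i*x+50*j*y for i,j in S],(255,0,255))
poly([R0+18*i*x+18*j*y+46*n for i,j in S],(255,255,0))
cv2.imwrite(sys.argv[1],a)
# depth plane of tile pixels (wood/yellow)
hsv=cv2.cvtColor(im,cv2.COLOR_BGR2HSV).astype(int)
pts=np.array([proj('scene',R0+34*i*x+44*j*y+10*n)[0] for i,j in S])
m=np.zeros(d.shape,np.uint8);cv2.fillConvexPoly(m,np.round(pts).astype(np.int32),1)
v,u=np.nonzero((m>0)&(hsv[...,2]>110)&(hsv[...,1]>60)&((hsv[...,0]>11)))
X=dep('scene',np.c_[u,v],d[v,u]); h=(X-R0)@n; k=abs(h-10)<8; 
L=np.c_[(X-R0)@x,(X-R0)@y,np.ones(len(X))][k]
from scipy.optimize import least_squares
r=least_squares(lambda p:L@p-h[k],[0,0,10],loss='soft_l1',f_scale=2)
print('n',k.sum(),len(k),'slopes deg (x down,y)',np.degrees(r.x[:2]).round(2),'height at centre',r.x[2].round(2))
# board face pixels likewise
P1=np.array([proj('scene',R0+72*i*x+80*j*y)[0] for i,j in S]);P2=np.array([proj('scene',R0+47*i*x+60*j*y+0*n)[0] for i,j in S])
m=np.zeros(d.shape,np.uint8);cv2.fillConvexPoly(m,np.round(P1).astype(np.int32),1);cv2.fillConvexPoly(m,np.round(P2).astype(np.int32),0)
v,u=np.nonzero((m>0)&(hsv[...,2]>170)&(hsv[...,1]<40))
X=dep('scene',np.c_[u,v],d[v,u]); h=(X-R0)@n; k=abs(h)<8
L=np.c_[(X-R0)@x,(X-R0)@y,np.ones(len(X))][k]
r=least_squares(lambda p:L@p-h[k],[0,0,0],loss='soft_l1',f_scale=2)
print('board n',k.sum(),len(k),'slopes deg',np.degrees(r.x[:2]).round(2),'height',r.x[2].round(2))
E
python3 chk.py pics/k1.png
```

```text
n 195 204 slopes deg (x down,y) [0.55 1.11] height at centre 9.65
board n 465 469 slopes deg [0.26 0.18] height -0.74
```

View pics/k1.png

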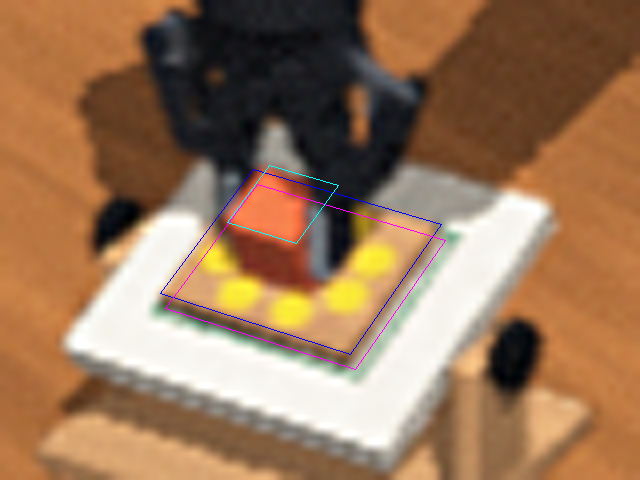

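>>> drive_tool --pt "0 0 0 0 0.0356" --pt "0 0 0 0 0.0354" --pt "0 0 0 0 0.0354" --pt "0 0 0 0 0.0354"

```text
clock: 14.3
position: [527.3, -163.6, 126.8]
ee_rot: [0.985, 0.171, 0.001, 0.001]
contact_force: [-0.4, 0.3, 6.7]
gripper_width: 35.6
```

```bash
python3 go.py; python3 chk.py pics/k2.png; python3 chk.py pics/k3.png;python3 go.py
```

```text
pos [ 527.3 -163.6  126.8] jaw az -70.26 tilt 0.2 F [-0.4  0.3  6.7] M [ 0.13  0.22 -0.08] w 35.6 t 14.3 j [-0.01  0.38 -0.34  0.   -0.84  1.92]
n 198 205 slopes deg (x down,y) [0.6  0.87] height at centre 10.02
board n 461 469 slopes deg [-0.12  0.1 ] height -0.58
n 196 205 slopes deg (x down,y) [1.27 1.1 ] height at centre 9.52
board n 463 468 slopes deg [ 0.12 -0.23] height -0.51
pos [ 527.3 -163.6  126.8] jaw az -70.26 tilt 0.2 F [-1.1 -0.3  6.2] M [ 0.13  0.21 -0.03] w 35.8 t 14.4 j [-0.01  0.38 -0.34  0.   -0.84  1.92]
```

>>> drive_tool --pt "0 0 0 0 0.0365" --pt "0 0 0 0 0.0368" --pt "0 0 0 0 0.0368"

```text
clock: 14.7
position: [526.5, -163.3, 125.5]
ee_rot: [0.985, 0.171, 0.0, 0.0]
contact_force: [1.8, -1.8, 1.4]
gripper_width: 37.0
```

```bash
python3 go.py; python3 chk.py pics/k4.png; python3 chk.py pics/k5.png;python3 go.py
```

```text
pos [ 526.5 -163.3  125.5] jaw az -70.28 tilt 0.06 F [ 1.8 -1.8  1.4] M [-0.4  -0.39  0.03] w 37.0 t 14.7 j [-0.01  0.38 -0.34  0.   -0.84  1.92]
n 194 200 slopes deg (x down,y) [0.59 0.27] height at centre 10.09
board n 462 468 slopes deg [0.28 0.2 ] height -0.65
n 193 199 slopes deg (x down,y) [1.   0.66] height at centre 9.39
board n 463 468 slopes deg [0.36 0.13] height -0.71
pos [ 526.5 -163.2  125.5] jaw az -70.28 tilt 0.05 F [ 1.8 -2.1  0.5] M [-0.41 -0.39 -0.01] w 36.8 t 14.8 j [-0.01  0.38 -0.34  0.   -0.84  1.92]
```

>>> drive_tool --pt "0 0.0005 -0.001 0 0.0368" --pt "0 0 0 0 0.036" --pt "0 0 0 0 0.0355" --pt "0 0 0 0 0.035" --pt "0 0 0 0 0.035"

```text
clock: 15.3
position: [525.8, -163.3, 126.3]
ee_rot: [0.985, 0.171, -0.0, -0.0]
contact_force: [-0.1, 0.4, -0.3]
gripper_width: 35.5
```

```bash
python3 go.py; python3 chk.py pics/k6.png
```

```text
pos [ 525.8 -163.3  126.3] jaw az -70.29 tilt 0.05 F [-0.1  0.4 -0.3] M [-0.08  0.02  0.  ] w 35.5 t 15.3 j [-0.01  0.38 -0.34 -0.   -0.85  1.92]
n 196 204 slopes deg (x down,y) [1.43 0.48] height at centre 9.46
board n 464 469 slopes deg [0.14 0.22] height -0.66
```

>>> drive_tool --pt "-0.0003 0 0.001 0 0.0345" --pt "0 0 0 0 0.034" --pt "0 0 0 0 0.034"

```text
clock: 15.65
position: [526.0, -163.3, 126.3]
ee_rot: [0.985, 0.171, 0.0, -0.0]
contact_force: [-2.2, 1.3, 5.5]
gripper_width: 35.2
```

```bash
python3 go.py
```

```text
pos [ 526.  -163.3  126.3] jaw az -70.28 tilt 0.02 F [-2.2  1.3  5.5] M [0.52 0.49 0.01] w 35.2 t 15.65 j [-0.01  0.38 -0.34 -0.   -0.85  1.92]
```

>>> drive_tool --pt "-0.0002 -0.0001 0.0007 0 0.034" --pt "0 0 0 0 0.034" --pt "0 0 0 0 0.034" --pt "0 0 0 0 0.034"

```text
clock: 16.05
position: [526.0, -163.3, 126.3]
ee_rot: [0.985, 0.171, 0.0, 0.0]
contact_force: [-1.2, 1.3, 9.3]
gripper_width: 35.4
```

```bash
python3 go.py; for i in 1 2 3; do python3 chk.py pics/m$i.png; done; python3 go.py; python3 - <<'E'
from h import *
im,d=arm.get_image('scene');cv2.imwrite('pics/full.png',im)
im,d=arm.get_image('top');cv2.imwrite('pics/fullt.png',im)
E
```

```text
pos [ 526.  -163.3  126.3] jaw az -70.27 tilt 0.05 F [-1.2  1.3  9.3] M [ 0.79  0.82 -0.05] w 35.4 t 16.05 j [-0.01  0.38 -0.34  0.   -0.85  1.92]
n 196 201 slopes deg (x down,y) [1.09 0.11] height at centre 10.09
board n 461 471 slopes deg [0.16 0.34] height -0.64
n 195 200 slopes deg (x down,y) [1.07 0.41] height at centre 9.83
board n 463 469 slopes deg [ 0.17 -0.14] height -0.66
n 195 199 slopes deg (x down,y) [0.27 0.65] height at centre 10.15
board n 464 468 slopes deg [-0.03  0.2 ] height -0.5
pos [ 526.  -163.3  126.3] jaw az -70.27 tilt 0.05 F [-2.8  1.5  8.4] M [ 0.78  0.81 -0.05] w 35.3 t 16.2 j [-0.01  0.38 -0.34  0.   -0.85  1.92]
```

View pics/m3.png

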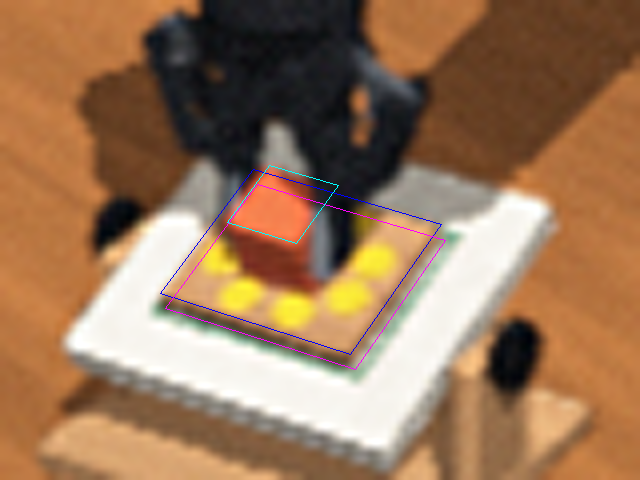

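View pics/fullt.png

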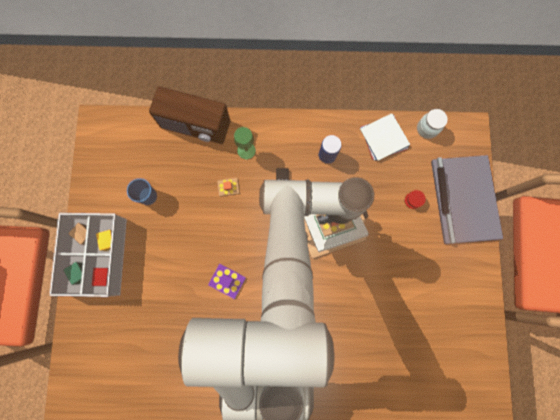

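```bash
python3 -c "
from bench import arm
print(arm.read_state()['contact_force']); print(arm.job_done()); s=arm.read_state(); print(s['clock'],s['contact_force'],s['position'],s['gripper_width'])"
```

```text
[-2.54995009  1.66822892  8.97726532]
the job is handed in; nothing more can be done
None
the job is handed in; nothing more can be done
```

The tile is on the peg, flush against the board, and was still gripped and pressed down when I handed the job in at about 16 s. The hand-in gave no verdict.

**How it went:** I gripped the larger wooden tile by its hub, lifted it, and turned it about 38° to match the outline. The arm's moves can't tilt the tool. I rested the level tile on the board's uphill edge over the peg, then eased the grip so the tile swung to the slope as I lowered it. I loosened the fingers briefly to about 37 mm around the hub so the tile could settle, then gripped again and pushed.

**Last checks:**
- **Push:** the wrist read 8.4–9.3 N downward, so the board carries about 10 N with the tile's weight. The arm did not drift over the last readings.
- **Flush:** the tile's top measured about 10.6 mm above the face, against 10 mm expected. It looked parallel to about 0.7° uphill and 0.3° across; the limit is 2.3°.
- **Grip:** the fingers read 35.3 mm on the 36 mm hub, with the grasp point about 32–33 mm above the tile's underside.
- **Other things:** the can, goblet, pencup and spool look unmoved in the last top view. The arm hid the remote and scissors there; in earlier views they were in place, and the arm passed well above them.

**Where readings disagreed:** the two cameras placed the board about 2–3 mm apart. In the last scene picture the tile sat up to 2 mm off my drawn home outline. That is about the calibration error, and the peg is inside the bore.

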